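# Dock the filter carriage and hold its bayonet collar home

## Robot

A 6-joint arm with a two-finger parallel gripper is mounted at the origin on a cart in front of the work surface, level with it; the furniture and walls round the work are solid. World frame = base frame: x ahead of the robot, y to its left, z up, the work surface at z = 0. Lengths are in mm, angles in degrees, forces in N, time in s.
With the tool pointing down it reaches from about 300 to 850 mm from the base axis. Payload 4.2 kg.
Tool frame: the origin (TCP) lies at the very end of the fingers, on their centre line; the grasp point (between the pads) lies 19 mm behind it; z points along the fingers, y is the line along which they close (so a half turn about z gives the same grasp; the last joint's range is limited). The gripper opens to 91 mm and grips with 3 to 60 N. Pads are 32 mm wide; open, the fingers measure 118 mm over their backs; the gripper's body (76 mm by 178 mm) begins 60 mm behind the grasp point.
Start: joints at [73.167, 18.312, 89.639, -0, 72.044, -1.146], TCP at [155.477, 553.597, 213.976] pointing down, gripper open.
Joint ranges: [-177.97, 177.97], [-48.28, 115.42], [12.27, 149.76], [-77.06, 257.06], [2.81, 150.46], [-146.56, 146.56]. Speed limits (degrees/s): [147.25, 147.25, 180, 180, 180, 180].

## Interface

Orientations are given as [roll, pitch, yaw] about the fixed x, y, z axes, in that order (R = Rz(yaw) Ry(pitch) Rx(roll)).
In Python, from workcell import env, eyes gives the robot as it stands.
- The arm moves only by the tool send_rows, never from a script. Its argument "targets" is text: rows parted by semicolons, each of 7 numbers parted by spaces: the shift along the tool's x, y, z in m, then the turn, a rotation vector about the tool's x, y, z in degrees, then the opening in per cent of the stroke, from 0 (shut) to 100 (fully open). A call has 1 to 12 rows; each row is the pose to reach, as a shift and turn from the pose commanded when the call began, along the tool's axes at that moment; what a row does not reach only later rows make up. A row lasts 1/12 s, in which the tool goes at most 41.7 mm and 7.16 degrees, less where a joint would pass 70% of its speed; a pose out of reach is approached as far as the arm can. A call with a gripper value outside its range is refused whole. The fingers move at their own pace and stop on an object; "grip_force" is the grip in N (left out, the last holds). Time passes only in rows, so rows that repeat a pose let the fingers close. It gives the time, the measured TCP pose, the force, the opening and the grip force at its end, in the units of the state.
- env.state(): the state, without advancing time (a new reading comes with each control period).
- eyes.grab_frame(name): name is "scene" or "side" or "wrist"; returns a dict with "image" (384x512x3 uint8, blue, green, red), "fovy" (degrees; the focal length in pixels is half the picture's height over the tangent of half this angle, whatever the lens; pixels are square), "cx", "cy" (the principal point, pixels), "eye" and "attitude" of the camera in the world. Camera axes: x right, y up, looking along -z (the intrinsics and any distortion apply to the point x, -y, -z); pixel columns grow to the right and rows downward; lengths in mm; the calibration is good to about 2 mm. A picture is of the moment at which its call begins. There is no depth.
- env.job_done(): hands the job in; it is judged then, once.
The state is a dict: "time_s": time; "qpos": joint angles; "qvel": joint speeds; "effort": joint torques, N m; "ee_pos": TCP position; "ee_rot": TCP orientation; "force": force on the tool from outside, world axes, zero at the start; "torque": the same for the moment, N m; "gripper_width": finger opening in mm; "gripper_force": force on a finger pad.
Only numpy, scipy, OpenCV 4.12 (cv2) and the standard library are available. Lean on these libraries where they do the work, as an engineer would, in place of code of your own. Each camera call takes 0.05 s, during which the arm holds its last target. There are 200 camera calls.

## Task

On the air-filter fixture, first slide the blue carriage along its guides towards the brass air nozzle until it clicks past the spring detent. Then turn the knurled collar on top of the carriage until its hidden keyways line up with the pins, push it down fully home against its spring, and finish while still holding it pushed home with the gripper. Leave the grease tin, the hex key set and the screwdriver beside the fixture where they are.

Things in the scene. Friction and masses are not known exactly. Their poses are not given: they have to be found in the camera images.
- fixture: fixed air-filter fixture: aluminium plate 100 (its x) x 360 (its y) x 12 mm flat on the bench, y from -0.20 to 0.16, guide bars up to 26 mm, brass nozzle on a grey block (58 mm high) at the +y end, dark detent housing (46 mm high) on the +x side. Origin on the bench on the carriage's centre line, z up. The blue carriage (72 wide, top 48 mm above the bench) slides along its +y, to the nozzle
- carriage (a joint): how far the carriage has slid along the fixture's +y, m: 0 to 0.100 (hard stop, at the nozzle). It starts between 0 and 0.04. Friction about 2 N; from 0.084 to 0.092 the spring detent resists with about 7 N; push straight through: a short peak of about 20 N can be felt where it is met. From 0.0985 it has engaged and keeps the carriage there
- push_plate (a point): point on the flat rear (-y) face of the carriage, to push on: 55 mm above the bench, on the centre line, 85 mm behind the collar's axis; axes as the fixture's. The face is the blue block's end (72 mm wide, 26 to 48 mm above the bench) and, flush above it, a yellow plate (44 mm wide, 10 mm thick, top 82 mm above the bench)
- collar: round steel collar on the carriage, 56 mm diameter, 44 mm high, knurled; grip its upper 30 mm across the diameter, any yaw. Origin: centre of its underside (64 mm above the bench when up, 54 home), z up; the frame does not turn with the collar. Inside, three keyways must pass three pins: the next fit lies 25 to 72 degrees clockwise (from above) of the start, and fits within 7 degrees either way
- collar_travel (a joint): height of the collar in m: 0 = up (held up by its spring), about -0.0015 = pressed but stopped by the pins because the keyways are not lined up, -0.010 = fully home. The spring pushes it up with about 3.5 N at the top and 8.5 N when home, so it rises again when let go.
- grease_tin: flat round tin with a yellow lid, 76 mm in diameter, 33 mm high, standing loose behind the fixture; origin at the centre of its underside; leave it alone
- hexkey_set: red folding hex key set, 27 x 95 x 30 mm, loose in front of the fixture; origin at the centre of its underside; leave it alone
- driver_red: screwdriver with a red handle, 30 x 179 x 30 mm, lying loose in front of the fixture; origin at the centre of its underside; leave it alone

How it is judged (in metres and radians):
On the way, in this order (a step that is already met when the one before it is completed fails the run):
1. the carriage has been slid past its detent (value of joint carriage above 0.096 m), for 0.2 s.
2. the collar's keyways have dropped over the pins and the gripper holds it down home (value of joint collar_travel below -0.008 m and value of joint carriage above 0.096 m and contact force between the fingers and collar above 3 N), for 0.2 s.
At the end, for the whole second after the job is handed in: the carriage sits in its detent (joint above 0.096 m) and the collar is held pushed home by the fingers (travel below -0.008 m, finger contact force above 3 N), through the last second (all of step 2); the arm keeps its last pose, push and grip.
It fails at once if the grease tin, the hex key set or the screwdriver was moved by more than 30 mm (distance of any of grease_tin, hexkey_set, driver_red from where it was at the start of the episode above 0.03 m).
It also fails if it takes over 48 s, if anything falls off the work surface, if the arm or the gripper's body presses on something with over 40 N, if the wrist force passes 120 N, or if a joint passes its speed limit or range.

## Working session

There is one attempt and no reset: what is moved stays moved. The work goes in short steps, Python scripts to look and compute and a tool call to move; the robot and the scene stay as the last step left them, time stands still between calls to the robot, and variables do not carry over. Pictures are saved under pics/ and viewed, at most 10 in all, crops included, and the job is handed in when it is done.

Besides the shell and the picture viewer there is one more tool, called after "Emit:" as name(argument=value, ...), one argument or row to a line, values as JSON. send_rows: Moves the arm, as the interface text tells. Its arguments: {"type":"object","properties":{"targets":{"type":"string"},"grip_force":{"type":"number"}},"required":["targets"]}

```bash
mkdir -p pics; ls; python3 - <<'E'
from workcell import env, eyes
import cv2
print(env.state())
for n in ["scene","side","wrist"]:
    f=eyes.grab_frame(n); cv2.imwrite(f"pics/{n}0.png",f["image"])
    print(n,{k:v for k,v in f.items() if k!="image"})
E
```

```text
pics
{'time_s': 0.0, 'qpos': array([ 7.31663422e+01,  1.83483877e+01,  8.97061345e+01, -1.33958362e-04,
        7.20429934e+01, -1.14544404e+00]), 'qvel': array([0.0345713 , 0.08063159, 0.0113991 , 0.058976  , 0.08671819,
       0.02807822]), 'effort': array([-3.01887496e-05, -4.12465811e+01, -2.31966323e+01,  7.25727179e-02,
        4.59800370e-02, -1.54517111e-04]), 'ee_pos': array([155.33103481, 553.09923199, 213.15472954]), 'ee_rot': array([-1.79902501e+02, -1.82204218e-03,  1.64311826e+02]), 'force': array([-0.48130144, -0.68704385,  0.09246582]), 'torque': array([0.01436761, 0.00136683, 0.09644102]), 'gripper_force': 0.0, 'gripper_width': 91.30856584005063}
scene {'fovy': 51.57958535864516, 'cx': 261.1086813037661, 'cy': 199.03195247124398, 'eye': array([ 186.59014842, -720.55769369,  503.0782638 ]), 'attitude': array([ 61.94225152,   1.09187904, -27.02231262])}
side {'fovy': 52.197747467907554, 'cx': 253.94017727862382, 'cy': 195.96324038055477, 'eye': array([460.95714524, 752.5499756 , 424.54641027]), 'attitude': array([  63.82327818,    1.26720189, -175.93423287])}
wrist {'fovy': 64.19312200211508, 'cx': 251.21958312167857, 'cy': 193.24107331427595, 'eye': array([ 76.8151177 , 572.93163467, 384.89937734]), 'attitude': array([-16.53576756,   0.125864  ,  74.27536678])}
```

View pics/scene0.png

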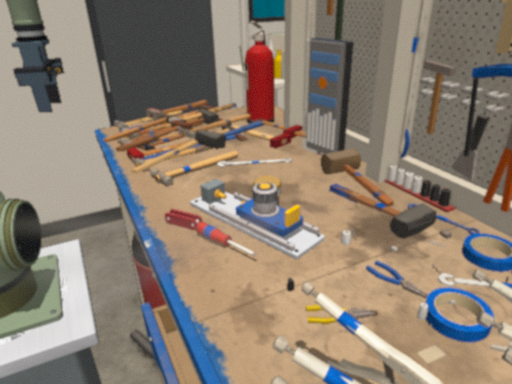

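View pics/side0.png

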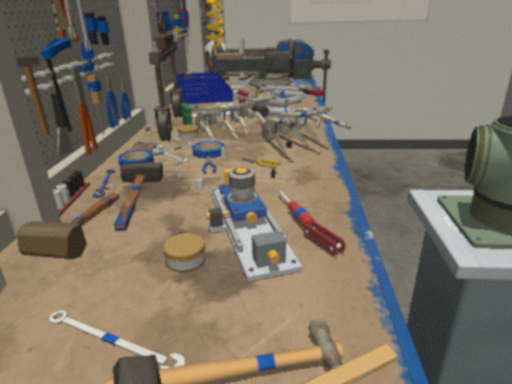

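The scene view shows the fixture at about (258,215), with the nozzle end at (212,190), the collar at (266,195) and the yellow plate at (293,216). The side view shows the collar at (241,182), the nozzle block at (268,248), the tin at (184,250), and the red tools at (315,230). I'll enlarge both views to pick points.

```bash
cat > h.py <<'E'
import numpy as np, cv2
from scipy.spatial.transform import Rotation as R
def ray(f,u,v):
    F=192/np.tan(np.radians(f["fovy"]/2))
    d=R.from_euler("xyz",f["attitude"],degrees=True).apply([(u-f["cx"])/F,-(v-f["cy"])/F,-1])
    return np.array(f["eye"]),d/np.linalg.norm(d)
def onz(f,u,v,z):
    e,d=ray(f,u,v); return e+d*(z-e[2])/d[2]
def tri(f,a,g,b):
    e,d=ray(f,*a); p,q=ray(g,*b)
    s=np.linalg.lstsq(np.c_[d,-q],p-e,rcond=None)[0]
    P,Q=e+s[0]*d,p+s[1]*q
    return (P+Q)/2,np.linalg.norm(P-Q)
def proj(f,P):
    F=192/np.tan(np.radians(f["fovy"]/2))
    c=R.from_euler("xyz",f["attitude"],degrees=True).inv().apply(np.array(P)-f["eye"])
    return f["cx"]-F*c[0]/c[2], f["cy"]+F*c[1]/c[2]
E
python3 - <<'E'
import cv2,numpy as np
a=cv2.imread("pics/scene0.png")[165:265,160:330]; b=cv2.imread("pics/side0.png")[160:285,200:350]
a=cv2.resize(a,None,fx=4.5,fy=4.5,interpolation=cv2.INTER_CUBIC);b=cv2.resize(b,None,fx=4.5,fy=4.5,interpolation=cv2.INTER_CUBIC)
cv2.imwrite("pics/a.png",a);cv2.imwrite("pics/b.png",b)
E
```

```text
(no output)
```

View pics/a.png

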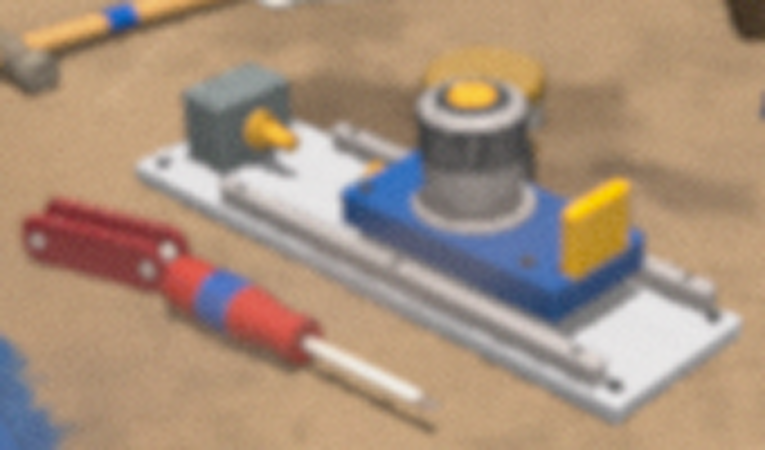

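View pics/b.png

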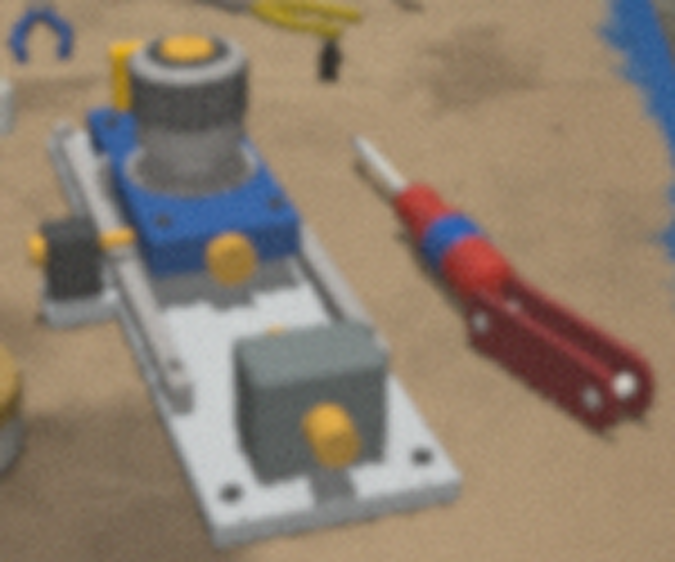

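In crop a, the plate's top corners are at (740,322), (618,408) and (140,167), and the collar top centre is at (472,97). The yellow plate's top edge runs from (563,207) to (630,180). In crop b, the plate corners are at (218,530) and (460,478), and the collar top is at (188,60).

```bash
python3 - <<'E'
from h import *
from workcell import env, eyes
import pickle
f=eyes.grab_frame("scene");g=eyes.grab_frame("side");pickle.dump((f,g),open("c.pkl","wb"))
a=lambda u,v:(160+u/4.5-.4,165+v/4.5-.4); b=lambda u,v:(200+u/4.5-.4,160+v/4.5-.4)
np.set_printoptions(precision=1,suppress=True)
c=[onz(f,*a(*p),12) for p in [(740,322),(618,408),(140,167)]]+[onz(g,*b(*p),12) for p in [(218,530),(460,478)]]
print(np.array(c))
A,B,C,D,E=[np.array(x) for x in c]
print("w",np.linalg.norm(A-B),np.linalg.norm(D-E),"L",np.linalg.norm(B-C),np.linalg.norm(B-E),np.linalg.norm(A-D))
for p,q in((B,E),(A,D),(B,C)): print("yaw of +y",np.degrees(np.arctan2(*(q-p)[1::-1])))
print("collar tri",tri(f,a(472,97),g,b(188,58)))
print("ring z108",onz(f,*a(472,103),108),onz(g,*b(188,62),108))
print("plate top",onz(f,*a(563,207),82),onz(f,*a(630,180),82))
print("hexkey",onz(f,*a(40,235),15),onz(f,*a(165,250),15),onz(f,*a(435,405),3),"side",onz(g,*b(605,400),15))
h=cv2.cvtColor(g["image"],cv2.COLOR_BGR2HSV)[225:262,160:210]; m=cv2.inRange(h,(18,110,90),(30,255,255))
mo=cv2.moments(m,True);print("tin",mo["m00"],onz(g,160+mo["m10"]/mo["m00"],225+mo["m01"]/mo["m00"],33))
# blue hue carriage rear bottom corner
print("carr rear corners z48",onz(f,*a(550,287),48),onz(f,*a(642,233),48))
E
```

```text
[[ 639.6 -119.8   12. ]
 [ 549.3 -152.    12. ]
 [ 429.2  180.8   12. ]
 [ 517.5  225.1   12. ]
 [ 426.4  189.1   12. ]]
w 95.83596831672381 97.943592641899 L 353.82968486030694 362.56532705863185 365.8906193628088
yaw of +y 109.8156935587573
yaw of +y 109.49273278646851
yaw of +y 109.84696455496378
collar tri (array([549.9,  -5. , 106.9]), np.float64(3.755205731389915))
ring z108 [548.2 -11.5 108. ] [547.3   5.1 108. ]
plate top [558.6 -84.2  82. ] [600.3 -77.   82. ]
hexkey [355.7 127.1  15. ] [410.1  79.3  15. ] [481.6 -98.5   3. ] side [365.4 137.4  15. ]
tin 904.0 [639.1 169.   33. ]
carr rear corners z48 [545.  -96.1  48. ] [610.  -74.4  48. ]
```

Checks: plate width is 96–98 mm (100 expected), length 354–366 mm (360 expected), and the collar triangulates to 107 mm high (108 expected). The fixture's yaw is about 19.6°, the collar is near (548,-3) and the rear face is near (577,-83). I'm moving at height to a point behind the rear face, with the gripper closing along the fixture's x.

Emit:
send_rows(
  targets="-0.303 -0.270 0 0 0 54.7 0; -0.303 -0.270 0 0 0 54.7 0; -0.303 -0.270 0 0 0 54.7 0; -0.303 -0.270 0 0 0 54.7 0; -0.303 -0.270 0 0 0 54.7 0; -0.303 -0.270 0 0 0 54.7 0; -0.606 -0.540 0 0 0 54.7 0; -0.606 -0.540 0 0 0 54.7 0; -0.606 -0.540 0 0 0 54.7 0; -0.606 -0.540 0 0 0 54.7 0; -0.606 -0.540 0 0 0 54.7 0; -0.606 -0.540 0 0 0 54.7 0",
  grip_force=20,
)

```text
time_s: 1.25
ee_pos: [425.6, 130.5, 214.2]
ee_rot: [180.0, -0.0, 109.6]
force: [1.4, 1.3, 0.6]
gripper_width: 14.3
gripper_force: 0.0
```

Emit:
send_rows(
  targets="-0.302 0.070 0 0 0 0 0; -0.302 0.070 0 0 0 0 0; -0.302 0.070 0 0 0 0 0; -0.302 0.070 0 0 0 0 0; -0.302 0.070 0 0 0 0 0; -0.302 0.070 0 0 0 0 0; -0.302 0.070 0 0 0 0 0; -0.302 0.070 0 0 0 0 0; -0.302 0.070 0 0 0 0 0; -0.302 0.070 0 0 0 0 0",
)

```text
time_s: 2.08
ee_pos: [592.1, -129.1, 213.1]
ee_rot: [-179.9, -0.1, 109.5]
force: [0.0, -0.3, 0.5]
gripper_width: 0.2
gripper_force: 0.0
```

```bash
python3 - <<'E'
from workcell import env, eyes
import cv2,pickle
s=env.state();print(s["ee_pos"],s["ee_rot"],s["gripper_width"],s["force"])
f=eyes.grab_frame("wrist");pickle.dump(f,open("w1.pkl","wb"));cv2.imwrite("pics/w1.png",cv2.resize(f["image"],None,fx=1.5,fy=1.5))
print({k:v for k,v in f.items() if k!="image"})
E
```

```text
[ 592.05551054 -129.13430737  213.12789075] [-1.79935297e+02 -8.30618995e-02  1.09509741e+02] 0.2250316642241782 [ 0.01440686 -0.28449945  0.47694617]
{'fovy': 64.19312200211508, 'cx': 251.21958312167857, 'cy': 193.24107331427595, 'eye': array([564.68657432, -55.30479857, 384.93974554]), 'attitude': array([-16.5086811 ,   0.1324265 ,  19.47150079])}
```

View pics/w1.png

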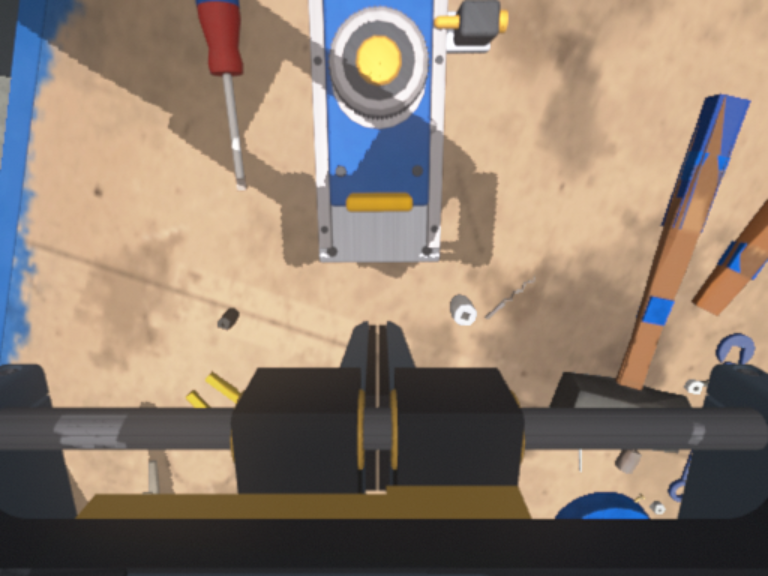

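The wrist view shows the fixture straight up the image, aligned with the fingers at column 378. The yellow plate spans x 345–413 at row 202, the plate's rear edge is at row 262, and the collar cap is at (379,60). I'll locate these by ray casting.

```bash
python3 - <<'E'
from h import *
import pickle
np.set_printoptions(precision=1,suppress=True)
f=pickle.load(open("w1.pkl","rb"))
ax=np.array([-.3355,.942,0]);ay=np.array([.942,.3355,0]);o=np.array([592.1,-129.1,0])
def show(n,u,v,z):
    P=onz(f,u/1.5-.17,v/1.5-.17,z); print(n,P,"tool x,y",(P-o)@ax,(P-o)@ay)
show("rear L",320,262,12);show("rear R",440,262,12)
show("yp rear L",346,211,82);show("yp rear R",412,211,82);show("yp front",379,194,82)
show("collar",379,60,110)
h=cv2.cvtColor(f["image"],cv2.COLOR_BGR2HSV);m=cv2.inRange(h,(18,120,90),(32,255,255))
n,l,s,c=cv2.connectedComponentsWithStats(m)
for i in range(1,n):
    if s[i,4]>100: print(s[i],c[i])
E
```

```text
rear L [ 547.8 -152.7   12. ] tool x,y -7.330010980192143 -49.633612977740576
rear R [ 641.9 -119.3   12. ] tool x,y -7.507104054715778 50.20252162772151
yp rear L [556.8 -96.   82. ] tool x,y 42.99540458837176 -22.2007675047569
yp rear R [597.5 -81.6  82. ] tool x,y 42.90748734749368 21.006140755562242
yp front [573.5 -78.5  82. ] tool x,y 53.88102700771846 -0.5814878109624311
collar [548.7  -9.  110. ] tool x,y 127.72926158661534 -0.5458988039781267
[290  10  17   9 113] [298.1  14.1]
[238  24  29  32 731] [252.2  39.4]
[231 129  44  12 507] [252.5 134.6]
[137 248  25  21 207] [148.9 258. ]
[124 260  16  12 103] [130.3 266.6]
[238 260   5  53 211] [239.9 286.8]
[261 260   4  53 187] [262.6 286.7]
[  51  324  303   22 5239] [213.2 336.5]
```

Plate width 99.8 mm, yellow plate width 43 mm and the 85 mm collar-to-face distance all agree with the task. Lowering to z≈42, then closing on the face.

Emit:
send_rows(
  targets="0 0 0.04 0 0 0 0; 0 0 0.08 0 0 0 0; 0 0 0.12 0 0 0 0; 0 0 0.155 0 0 0 0; 0 0 0.172 0 0 0 0; 0 0 0.172 0 0 0 0; 0.010 0 0.172 0 0 0 0; 0.018 0 0.172 0 0 0 0; 0.022 0 0.172 0 0 0 0; 0.026 0 0.172 0 0 0 0; 0.030 0 0.172 0 0 0 0; 0.034 0 0.172 0 0 0 0",
)

```text
time_s: 3.13
ee_pos: [581.8, -96.5, 43.3]
ee_rot: [179.8, 0.1, 109.6]
force: [0.6, -1.7, 0.9]
gripper_width: 0.1
gripper_force: 1.0
```

Emit:
send_rows(
  targets="0.005 0 0 0 0 0 0; 0.010 0 0 0 0 0 0; 0.015 0 0 0 0 0 0; 0.020 0 0 0 0 0 0; 0.025 0 0 0 0 0 0; 0.030 0 0 0 0 0 0; 0.035 0 0 0 0 0 0; 0.040 0 0 0 0 0 0; 0.043 0 0 0 0 0 0; 0.043 0 0 0 0 0 0",
)

```text
time_s: 3.97
ee_pos: [565.4, -55.0, 41.6]
ee_rot: [-179.9, -0.1, 109.6]
force: [-0.4, 0.3, 0.8]
gripper_width: -0.1
gripper_force: 0.0
```

```bash
python3 - <<'E'
from h import *
from workcell import env, eyes
np.set_printoptions(precision=1,suppress=True)
f=eyes.grab_frame("wrist");s=env.state();print(s["ee_pos"],s["force"])
ax=np.array([-.3355,.942,0]);ay=np.array([.942,.3355,0]);o=np.array([592.1,-129.1,0])
h=cv2.cvtColor(f["image"],cv2.COLOR_BGR2HSV);m=cv2.inRange(h,(18,120,90),(32,255,255))
n,l,st,c=cv2.connectedComponentsWithStats(m)
for i in range(1,n):
    if st[i,4]>100:
        P=onz(f,*c[i],110);Q=onz(f,*c[i],82);print(st[i],c[i],"z110:",(P-o)@ax,(P-o)@ay,"z82:",(Q-o)@ax,(Q-o)@ay)
print("tcp",(s["ee_pos"]-o)@ax,(s["ee_pos"]-o)@ay)
cv2.imwrite("pics/w2.png",f["image"])
E
```

```text
[565.4 -55.3  41.5] [-0.1  0.8 -0.3]
[ 213    0   82   72 4357] [253.6  30.8] z110: 178.388284345983 -0.9745309859873158 z82: 184.05648514697654 -0.8514604249531037
[405  77  11  26 217] [410.1  89.7] z110: 161.37876546666757 49.10866711701695 z82: 162.44244261141858 62.78939748499612
[324  83  30  15 418] [339.   90.2] z110: 161.2343757065953 26.39185763927141 z82: 162.25896614520903 33.92308505088926
[ 208  201   93   41 3432] [253.7 221.6] z110: 116.06941230423048 -0.8115398462092698 z82: 104.8677226290418 -0.644347134266993
[238 260   5  53 220] [239.9 286.9] z110: 88.9348161246335 -6.113340352096391 z82: 70.38771645295861 -7.381359654276658
[260 260   5  53 198] [262.5 285.7] z110: 89.45693409815927 2.646068001395127 z82: 71.05117320140833 3.7492446903836507
[  51  324  303   22 5313] [213.3 336.4] z110: 65.69792353708792 -17.23437513108248 z82: 40.86053297734835 -21.512889208868028
tcp 78.43129717056011 -0.36673886079372703
```

View pics/w2.png

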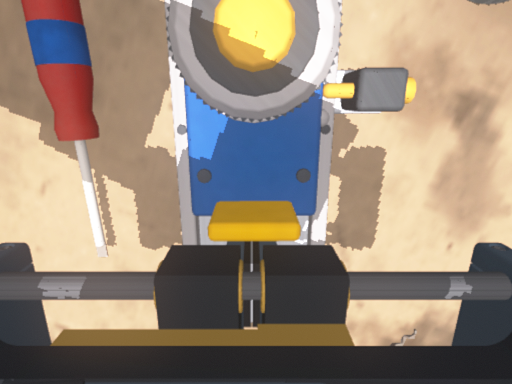

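The collar and plate have moved together about 51 mm and remain centred (the yellow plate is at column 254). I'm continuing to push in small steps while watching the force.

Emit:
send_rows(
  targets="0.004 0 0 0 0 0 0; 0.008 0 0 0 0 0 0; 0.012 0 0 0 0 0 0; 0.015 0 0 0 0 0 0",
)

```text
time_s: 4.35
ee_pos: [562.4, -45.9, 41.9]
ee_rot: [-180.0, 0.5, 109.9]
force: [1.6, -15.7, -4.7]
gripper_width: 0.5
gripper_force: 6.9
```

Emit:
send_rows(
  targets="0.004 0 0 0 0 0 0; 0.008 0 0 0 0 0 0; 0.011 0 0 0 0 0 0",
)

```text
time_s: 4.6
ee_pos: [557.8, -33.2, 41.8]
ee_rot: [-180.0, 0.2, 109.8]
force: [1.9, -18.2, -3.5]
gripper_width: 0.4
gripper_force: 8.9
```

Emit:
send_rows(
  targets="0.003 0 0 0 0 0 0; 0.005 0 0 0 0 0 0; 0.005 0 0 0 0 0 0",
)

```text
time_s: 4.85
ee_pos: [558.0, -33.3, 42.0]
ee_rot: [180.0, 0.7, 110.0]
force: [4.1, -27.9, -6.0]
gripper_width: 0.6
gripper_force: 13.5
```

The TCP stayed put under 28 N, so the carriage should be at its hard stop. I'm backing off, lifting, opening the gripper and checking.

Emit:
send_rows(
  targets="-0.008 0 0 0 0 0 0; -0.020 0 0 0 0 0 0; -0.025 0 -0.03 0 0 0 0; -0.025 0 -0.07 0 0 0 0; -0.025 0 -0.11 0 0 0 100; -0.020 0 -0.15 0 0 0 100; -0.010 0 -0.17 0 0 0 100; 0 0 -0.17 0 0 0 100; 0 0 -0.17 0 0 0 100; 0 0 -0.17 0 0 0 100",
)

```text
time_s: 5.68
ee_pos: [555.0, -26.2, 210.7]
ee_rot: [-179.9, -0.1, 109.7]
force: [0.0, 0.4, -0.5]
gripper_width: 37.6
gripper_force: 0.0
```

```bash
python3 - <<'E'
from h import *
from workcell import env, eyes
np.set_printoptions(precision=1,suppress=True)
f=eyes.grab_frame("wrist");s=env.state();print(s["ee_pos"],s["ee_rot"],s["force"],s["gripper_width"],s["qpos"])
ax=np.array([-.3355,.942,0]);ay=np.array([.942,.3355,0]);o=np.array([592.1,-129.1,0])
h=cv2.cvtColor(f["image"],cv2.COLOR_BGR2HSV);m=cv2.inRange(h,(18,120,90),(32,255,255))
n,l,st,c=cv2.connectedComponentsWithStats(m)
for i in range(1,n):
    if st[i,4]>100:
        P=onz(f,*c[i],110);Q=onz(f,*c[i],82);print(st[i],c[i],"z110:",P,(P-o)@ax,(P-o)@ay,"z82:",(Q-o)@ax,(Q-o)@ay)
print("tcp",(s["ee_pos"]-o)@ax,(s["ee_pos"]-o)@ay)
cv2.imwrite("pics/w3.png",f["image"])
E
```

```text
[554.9 -26.6 210.2] [-179.8   -0.1  109.7] [-0.8 -0.3 -0.2] 41.60401779037879 [ -3.9  16.8  92.4   0.   71.  -23.6]
[243   0  19  19 267] [252.1  10.3] z110: [503.9 113.3 110. ] 257.89473546406737 -1.7404910779864524 z82: 265.05878323437867 -1.7622427312128466
[351   0  75  79 593] [372.5  47.6] z110: [605.2 120.7 110. ] 230.9677658062252 96.12418449201402 z82: 235.3653855544786 106.15687209826078
[397   0  29  29 102] [413.5   9.6] z110: [623.5 156.3 110. ] 258.35318674585585 125.30666424324332 z82: 265.56433496931146 138.3375068874605
[239  71  28  29 638] [252.5  84.8] z110: [523.   61.1 110. ] 202.36813158624804 -1.326321463187414 z82: 203.8274767892369 -1.3055220814171755
[232 161  43  14 566] [252.6 167.7] z110: [546.9  -5.6 110. ] 131.54145817550273 -1.1501876613055932 z82: 125.7241994188788 -1.1112926122044127
[170 260  14  53 407] [175.2 286.6] z110: [ 514.2 -148.6  110. ] 7.727987895829483 -79.92875725173364 z82: -10.809642222380681 -87.98342955246326
[319 260  15  53 405] [327.1 286.6] z110: [660.1 -96.3 110. ] 8.11916007519223 75.08282351179102 z82: -10.37828172282485 82.95375985610289
[ 125  324  302   22 5242] [284.1 336.4] z110: [ 641.3 -168.4  110. ] -53.53908552973867 33.17292381040424 z82: -78.37118364444714 36.73811307627407
tcp 109.0656323946442 -0.594969688901899
```

View pics/w3.png

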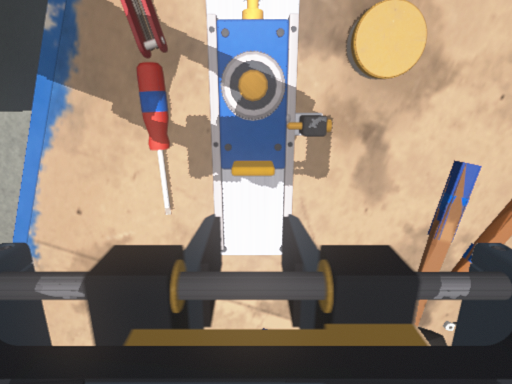

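The collar is at tool x 202.4 (travel 74.7 mm) and the carriage's front end meets the nozzle at row 18. The tin, hex keys and driver are undisturbed. Moving over the collar, then descending to a TCP height of about 76.

Emit:
send_rows(
  targets="0.030 0 0 0 0 0 100; 0.060 0 0 0 0 0 100; 0.085 -0.0005 0 0 0 0 100; 0.093 -0.0005 0 0 0 0 100; 0.093 -0.0005 0 0 0 0 100; 0.093 -0.0005 0.030 0 0 0 100; 0.093 -0.0005 0.060 0 0 0 100; 0.093 -0.0005 0.090 0 0 0 100; 0.093 -0.0005 0.115 0 0 0 100; 0.093 -0.0005 0.128 0 0 0 100; 0.093 -0.0005 0.135 0 0 0 100; 0.093 -0.0005 0.135 0 0 0 100",
)

```text
time_s: 6.73
ee_pos: [523.5, 59.4, 74.8]
ee_rot: [-179.8, -0.0, 109.6]
force: [0.9, 0.3, 0.3]
gripper_width: 91.5
gripper_force: 0.0
```

Emit:
send_rows(
  targets="0 0 0 0 0 0 50; 0 0 0 0 0 0 30; 0 0 0 0 0 0 30; 0 0 0 0 0 0 30; 0 0 0 0 0 0 30; 0 0 0 0 0 0 30; 0 0 0 0 0 0 30; 0 0 0 0 0 0 30",
  grip_force=30,
)

```text
time_s: 7.4
ee_pos: [524.9, 60.8, 77.6]
ee_rot: [179.9, 0.0, 109.6]
force: [1.3, 0.9, 3.4]
gripper_width: 55.6
gripper_force: 30.0
```

The gripper holds the collar at 55.6 mm wide (56 expected). Turning it 20° clockwise, then pressing while I search for the fit.

Emit:
send_rows(
  targets="0 0 0 0 0 5 30; 0 0 0 0 0 10 30; 0 0 0 0 0 15 30; 0 0 0 0 0 20 30; 0 0 0.002 0 0 20 30; 0 0 0.004 0 0 20 30; 0 0 0.006 0 0 20 30; 0 0 0.006 0 0 20 30",
)

```text
time_s: 8.07
ee_pos: [524.3, 60.4, 75.4]
ee_rot: [179.9, 0.0, 89.7]
force: [-8.6, -1.2, 34.2]
gripper_width: 55.4
gripper_force: 30.0
```

Pressed onto the pins at z 75.4 with 34 N. I'm easing the push and turning in small steps.

Emit:
send_rows(
  targets="0 0 -0.002 0 0 0 30; 0 0 -0.002 0 0 3 30; 0 0 -0.002 0 0 6 30; 0 0 -0.002 0 0 8 30; 0 0 -0.002 0 0 8 30",
)

```text
time_s: 8.48
ee_pos: [523.8, 60.4, 75.6]
ee_rot: [180.0, 0.0, 81.7]
force: [-6.6, -1.2, 21.7]
gripper_width: 55.5
gripper_force: 30.0
```

Emit:
send_rows(
  targets="0 0 0 0 0 3 30; 0 0 0 0 0 6 30; 0 0 0 0 0 8 30; 0 0 0 0 0 8 30",
)

```text
time_s: 8.82
ee_pos: [523.4, 60.5, 74.3]
ee_rot: [-179.9, 0.0, 73.7]
force: [-4.3, -1.1, 11.5]
gripper_width: 55.3
gripper_force: 30.0
```

Force halved and z fell, so it may be dropping. Pressing to test.

Emit:
send_rows(
  targets="0 0 0.002 0 0 0 30; 0 0 0.004 0 0 0 30; 0 0 0.005 0 0 0 30; 0 0 0.005 0 0 0 30",
)

```text
time_s: 9.15
ee_pos: [523.7, 60.3, 72.0]
ee_rot: [180.0, -0.0, 73.6]
force: [-9.5, -3.3, 30.2]
gripper_width: 55.4
gripper_force: 30.0
```

Ambiguous, since the fingers may have slid down the collar. Raising the grip to 60 N, easing the push and turning further.

Emit:
send_rows(
  targets="0 0 -0.0025 0 0 0 30; 0 0 -0.0025 0 0 0 30; 0 0 -0.0025 0 0 3 30; 0 0 -0.0025 0 0 6 30; 0 0 -0.0025 0 0 8 30; 0 0 -0.0025 0 0 8 30",
  grip_force=60,
)

```text
time_s: 9.65
ee_pos: [523.2, 60.4, 70.8]
ee_rot: [-179.9, 0.1, 65.7]
force: [-2.3, 0.4, 5.9]
gripper_width: 55.3
gripper_force: 60.0
```

```bash
python3 - <<'E'
from h import *
from workcell import env, eyes
np.set_printoptions(precision=2,suppress=True)
s=env.state();print(s["ee_pos"],s["ee_rot"],s["force"],s["torque"],s["qpos"])
f=eyes.grab_frame("scene");g=eyes.grab_frame("side")
a=proj(f,[523,60,85]);b=proj(g,[523,60,85]);print(a,b)
A=f["image"][int(a[1])-45:int(a[1])+45,int(a[0])-45:int(a[0])+45];B=g["image"][int(b[1])-45:int(b[1])+45,int(b[0])-45:int(b[0])+45]
cv2.imwrite("pics/d.png",cv2.resize(np.hstack([A,B]),None,fx=4.4,fy=4.4,interpolation=cv2.INTER_CUBIC))
E
```

```text
[523.23  60.38  70.76] [-179.9     0.07   65.68] [-2.32  0.4   5.89] [-0.23  0.68 -0.08] [  5.34  21.84 107.38  -0.01  50.89  29.67]
(np.float64(241.3690281763269), np.float64(186.78110908086674)) (np.float64(251.26992962864475), np.float64(195.06004255491686))
```

View pics/d.png

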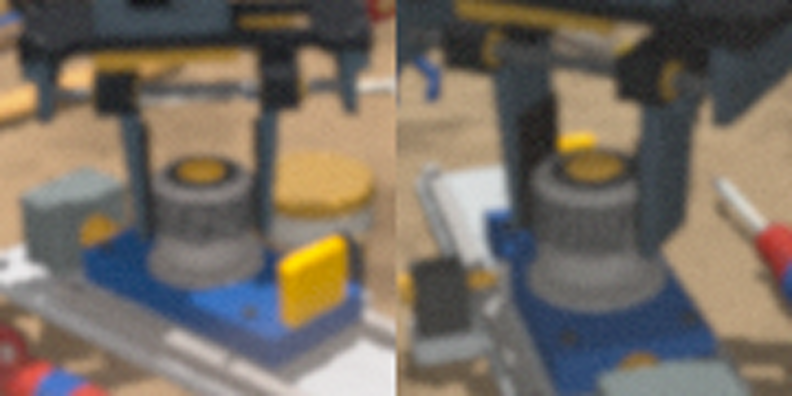

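The image shows the fingers around the collar, with the yellow cap at (202,170) in the scene crop and (199,165) in the side crop. The carriage is at the nozzle. I'll triangulate the cap height.

```bash
python3 - <<'E'
from h import *
import pickle
f,g=pickle.load(open("c.pkl","rb"))
np.set_printoptions(precision=1,suppress=True)
print(tri(f,(241-45+202/4.4-.4,186-45+170/4.4-.4),g,(251-45+199/4.4-.4,195-45+165/4.4-.4)))
def cap(im,z,box):
    x0,y0,x1,y1=box;h=cv2.cvtColor(im[y0:y1,x0:x1],cv2.COLOR_BGR2HSV);m=cv2.inRange(h,(15,110,60),(32,255,255))
    n,l,s,c=cv2.connectedComponentsWithStats(m);i=1+np.argmax(s[1:,4]);return c[i]+[x0,y0],s[i,4]
from workcell import eyes
F=eyes.grab_frame("scene");G=eyes.grab_frame("side")
p0,a0=cap(f["image"],0,(250,174,282,192));q0,b0=cap(g["image"],0,(232,164,252,176))
p1,a1=cap(F["image"],0,(231,172,253,187));q1,b1=cap(G["image"],0,(241,182,261,193))
print(p0,a0,q0,b0,p1,a1,q1,b1);print("before",tri(f,p0,g,q0),"now",tri(f,p1,g,q1))
E
```

```text
(array([524.1,  61.4, 103.5]), np.float64(1.7686156057709932))
[267.5 181.2] 250 [240.9 170.1] 56 [241.2 179.3] 53 [249.3 186.1] 98
before (array([554.2,  -4.5, 115. ]), np.float64(12.32719438608812)) now (array([525.2,  61.2, 104.5]), np.float64(2.472315209196761))
```

Emit:
send_rows(
  targets="0 0 0.002 0 0 0 30; 0 0 0.004 0 0 0 30; 0 0 0.004 0 0 0 30",
)

```text
time_s: 10.1
ee_pos: [523.3, 60.4, 67.3]
ee_rot: [-179.9, 0.1, 65.8]
force: [-5.3, -1.1, 10.7]
gripper_width: 55.0
gripper_force: 60.0
```

It's dropping with little resistance, so I'm pushing on until it stops.

Emit:
send_rows(
  targets="0 0 0.002 0 0 0 30; 0 0 0.004 0 0 0 30; 0 0 0.005 0 0 0 30; 0 0 0.005 0 0 0 30",
)

```text
time_s: 10.43
ee_pos: [523.6, 60.1, 66.8]
ee_rot: [180.0, 0.0, 65.8]
force: [-13.1, -3.3, 41.5]
gripper_width: 55.3
gripper_force: 60.0
```

It stopped hard at z 66.8, about 10.8 mm below the start. Easing the push to about 20 N and checking the cap height.

Emit:
send_rows(
  targets="0 0 -0.0025 0 0 0 30; 0 0 -0.0025 0 0 0 30; 0 0 -0.0025 0 0 0 30",
)

```text
time_s: 10.68
ee_pos: [523.5, 60.1, 67.1]
ee_rot: [180.0, 0.1, 65.8]
force: [-9.5, -3.4, 24.8]
gripper_width: 55.2
gripper_force: 60.0
```

```bash
python3 - <<'E'
from h import *
from workcell import env,eyes
np.set_printoptions(precision=1,suppress=True)
f=eyes.grab_frame("scene");g=eyes.grab_frame("side");s=env.state();print(s["ee_pos"],s["force"],s["gripper_force"])
a=proj(f,[523.5,61,98]);b=proj(g,[523.5,61,98]);print("home top expected",a,b,"up:",proj(f,[523.5,61,108]),proj(g,[523.5,61,108]))
def cap(im,box):
    x0,y0,x1,y1=box;h=cv2.cvtColor(im[y0:y1,x0:x1],cv2.COLOR_BGR2HSV);m=cv2.inRange(h,(15,110,60),(32,255,255))
    n,l,st,c=cv2.connectedComponentsWithStats(m);i=1+np.argmax(st[1:,4]);return c[i]+[x0,y0],st[i,4]
p,a1=cap(f["image"],(231,172,253,192));q,b1=cap(g["image"],(241,184,261,198))
print(p,a1,q,b1,tri(f,p,g,q))
a=[241,187];b=[251,195]
A=f["image"][a[1]-45:a[1]+45,a[0]-45:a[0]+45];B=g["image"][b[1]-45:b[1]+45,b[0]-45:b[0]+45]
cv2.imwrite("pics/e.png",cv2.resize(np.hstack([A,B]),None,fx=4.4,fy=4.4,interpolation=cv2.INTER_CUBIC))
E
```

```text
[523.5  60.1  67. ] [-8.7 -2.7 25.1] 60.011186599731445
home top expected (np.float64(241.15298792682415), np.float64(181.64612355366484)) (np.float64(250.80916586454018), np.float64(189.31606838666144)) up: (np.float64(240.97178575750556), np.float64(177.8122564424449)) (np.float64(250.6774283252089), np.float64(184.66743757155535))
[241.7 180.6] 54 [249.4 187.8] 90 (array([525.5,  60.8, 100.7]), np.float64(1.4503950559454886))
```

View pics/e.png

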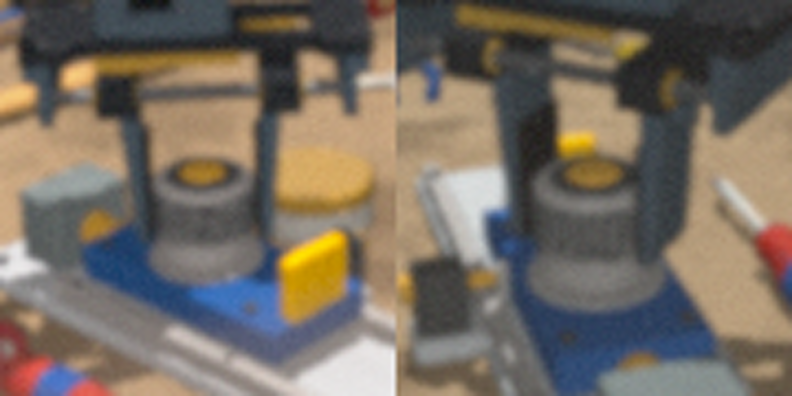

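The cap is now at 100.7 mm (home puts the collar top at 98 mm and up at 108 mm) and pressed against a hard stop. The carriage is at the nozzle and the bystander objects are untouched. Handing in.

```bash
python3 -c "
from workcell import env
print(env.job_done())"
```

```text
the job is handed in; nothing more can be done
None
```

I slid the carriage to its stop at the nozzle, past the detent, then turned the collar about 44° clockwise and handed the job in with the gripper still holding it home; no result came back, and the loose tools looked undisturbed in the camera views.

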